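# Stack the carved blocks and shingle the test strips

### The arm

A 6-joint arm with a two-finger parallel gripper is mounted at the origin on the work surface. World frame = base frame: x ahead of the robot, y to its left, z up, the work surface at z = 0. Lengths are in mm, angles in rad, forces in N, time in s.
With the tool pointing down it reaches from about 350 to 875 mm from the base axis. Payload 4.2 kg.
Tool frame: the origin (TCP) lies midway between the tips of the shut fingers; the grasp point (between the pads) lies 19 mm behind it (arm.hold_point_z is the z of the grasp point in the tool frame, in mm); z points along the fingers, y is the direction in which the jaws open and shut (so a half turn about z gives the same grasp; the last joint's range is limited). The gripper opens to 85 mm and grips with 20 to 120 N. Pads are 22 mm wide; open, the fingers measure 114 mm over their backs; the gripper's body (76 mm by 85 mm) begins 54 mm behind the grasp point. The pads swing forward as they close: fully open they stand 13 mm farther back than shut.
Start: joints at [1.441, 0.385, 0.008, 0, -1.194, -0.259], TCP at [236.891, 578.344, 192.512] pointing down, gripper open.
Joint ranges: [-3.14, 3.14], [-1.21, 2.06], [-1.07, 1.41], [-3.16, 2.05], [-2.99, -0.16], [-3.1, 3.1]. Speed limits (rad/s): [2.79, 2.79, 3.14, 3.14, 3.14, 3.14].

### API

Orientations are given as a unit quaternion [x, y, z, w].
In Python, from bench import sensors, optics, workorder, arm gives the robot as it stands. The module is installed in compiled form; this text tells all that it offers.
- The arm moves only by the tool servo_tool, never from a script. Its argument "deltas" is one flat list of numbers, 7 for each row, row after row: the turn, a rotation vector about the tool's x, y, z in rad, then the shift along the tool's x, y, z in m, then the finger opening in m, from 0 to 0.0854. A call has 1 to 20 rows; each row shifts and turns the commanded pose from where the row before left it, along the tool's axes as they then stand; what a row does not reach is not made up. A row lasts 1/12 s, in which the tool goes at most 41.7 mm and 7.16 degrees, less where a joint would pass 70% of its speed; a pose out of reach is approached as far as the arm can. A call is refused whole if a number of a shift passes 0.0417 or a number of a turn 0.125, either way. A call with a gripper value outside its range is refused whole. The fingers move at their own pace and stop on an object; the grip force is fixed at half the most. Time passes only in rows, so rows that do not move let the fingers close. It gives the time, the measured TCP pose, the force and the opening at its end, in the units of the state.
- sensors.read_state(): the state, without advancing time (a new reading comes with each control period).
- optics.get_image(name): name is "side" or "top"; returns a dict with "img" (400x640x3 uint8, red, green, blue), "fov_y" (degrees; the focal length in pixels is half the picture's height over the tangent of half this angle, whatever the lens; pixels are square), "cx", "cy" (the principal point, pixels), "R" (3x3) and "t" (3): a world point X has camera coordinates R X + t. Camera axes: x right, y down, z forward; pixel columns grow to the right and rows downward; lengths in mm; the calibration is good to about 2 mm. A picture is of the moment at which its call begins. There is no depth.
- workorder.job_done(): hands the job in, once; it reports no verdict.
The state is a dict: "clock": time; "joints": joint angles; "joint_vel": joint speeds; "joint_efforts": joint torques, N m; "position": TCP position; "ee_rot": TCP orientation; "contact_force": force on the tool from outside, world axes, zero at the start; "wrist_torque": the same for the moment, N m; "gripper_width": finger opening in mm.
Only numpy, scipy, OpenCV 4.12 (cv2) and the standard library are available. Lean on these libraries where they do the work, as an engineer would, in place of code of your own. Each camera call takes 0.05 s, during which the arm holds its last target. There are 200 camera calls.

### The job

Put the carving work in order: stack the three thick wood blocks flat on the plywood board, the largest at the bottom and the smallest on top, each centred on what is below it with the long sides parallel. Lay the two thin grey strips in a row along the middle of the tray like roof tiles: the longer one with one end propped on the cross-bar and its other end down on the tray floor, and the shorter one propped on that lower end, covering it by about a third of its own length, its other end down on the floor. Leave the ink jar and the gouge where they are.

Things in the scene. Friction and masses are not known exactly. Their poses are not given: they have to be found in the camera images.
- block_large: Large carved wood block, pale wood, 125 x 66 x 22 mm (x long, y wide, z high), flower carving on top; loose, lies flat. Origin: centre of its underside, z up.
- block_medium: Medium carved wood block, pale wood, 100 x 56 x 22 mm (x, y, z); loose, lies flat. Origin: centre of its underside, z up.
- block_small: Small carved wood block, pale wood, 72 x 46 x 22 mm (x, y, z); loose, lies flat. Origin: centre of its underside, z up.
- strip_long: Longer thin grey test strip with carved zigzags, 110 x 36 x 8 mm (x, y, z); loose, lies flat on the table. Origin: centre of its underside, z up.
- strip_short: Shorter thin grey test strip with carved zigzags, 84 x 36 x 8 mm (x, y, z); loose, lies flat on the table. Origin: centre of its underside, z up.
- board: Bare plywood board fixed on the table, 170 x 110 x 12 mm (x, y, z), the place for the stack of blocks. Origin: centre of its underside, z up; its flat top is 12 mm above the origin.
- tray: Low dark wood tray fixed on the table, outside 210 x 120 mm (x, y), walls 5 mm thick and 14 mm high, floor 5 mm thick (inside 200 x 110 mm). A wooden cross-bar, 20 mm wide and rising 8 mm above the floor, lies across its +x end: it fills tray x = 80 to 100 mm over the whole inside width. Origin: centre of its underside, x along its length towards the bar, z up.
- ink_jar: Bystander: round jar of ink with a black lid, 56 mm across, 55 mm high; stands loose among the blocks and strips. Origin: centre of its underside.
- gouge: Bystander: loose wood-carving gouge lying on the table, wooden handle 16 mm wide and high, steel blade. It lies along its own x, from 58 mm behind (handle end) to 66 mm ahead (blade tip) of its origin, which is on its underside.
Things that resemble listed ones, but are neither listed nor needed, are in the scene too. What is shaped like the block_small but blue is not meant.

How it is judged:
By the outcome, as a careful person would: the job done as asked, in the order asked, and still so for the second after the job is handed in, with the robot touching nothing.
It also fails if it takes over 122 s, if anything falls off the work surface, if the arm or the gripper's body presses on something with over 40 N, if the wrist force passes 120 N, or if a joint passes its speed limit or range.

## Working session

There is one attempt and no reset: what is moved stays moved. The work goes in short steps, Python scripts to look and compute and a tool call to move; the robot and the scene stay as the last step left them, time stands still between calls to the robot, and variables do not carry over. Pictures are saved under pics/ and viewed, about 12 in all and at most 16, crops included, and the job is handed in when it is done.

Besides the shell and the picture viewer there is one more tool, called after ">>>" as name(argument=value, ...) on one line, values as JSON. servo_tool: Moves the arm, as the interface text tells. Its arguments: {"type":"object","properties":{"deltas":{"type":"array","items":{"type":"number"}}},"required":["deltas"]}

```bash
mkdir -p pics; cat > h.py <<'E'
import numpy as np, cv2
from bench import sensors, optics, workorder, arm
def cam(n,save=None):
    d=optics.get_image(n); im=cv2.cvtColor(np.asarray(d["img"]),cv2.COLOR_RGB2BGR)
    d["bgr"]=im
    if save: cv2.imwrite("pics/"+save,im)
    d["f"]=200/np.tan(np.radians(d["fov_y"])/2)
    d["R"]=np.array(d["R"]);d["t"]=np.array(d["t"])
    return d
def ray(d,u,v):
    r=d["R"].T@np.array([(u-d["cx"])/d["f"],(v-d["cy"])/d["f"],1.]); return -d["R"].T@d["t"],r
def onz(d,u,v,z):
    o,r=ray(d,u,v); return o+r*(z-o[2])/r[2]
def tri(d1,p1,d2,p2):
    A=[];b=[]
    M=np.zeros((3,3));q=np.zeros(3)
    for d,p in((d1,p1),(d2,p2)):
        o,r=ray(d,*p); r/=np.linalg.norm(r); P=np.eye(3)-np.outer(r,r); M+=P;q+=P@o
    return np.linalg.solve(M,q)
def proj(d,X):
    c=d["R"]@np.asarray(X,float)+d["t"]; return d["cx"]+d["f"]*c[0]/c[2], d["cy"]+d["f"]*c[1]/c[2]
E
python3 - <<'E'
from h import *
for n in("side","top"):
    d=cam(n,n+"0.png"); print(n,d["fov_y"],d["cx"],d["cy"],(-d["R"].T@d["t"]).round(),d["R"].round(3).tolist(), d.get('k'),[k for k in d])
print(sensors.read_state(), arm.hold_point_z)
E
```

```text
side 46.029360218223346 309.88844875193877 202.38354884699473 [ -99. -638.  717.] [[0.704, -0.71, 0.016], [-0.42, -0.435, -0.796], [0.572, 0.554, -0.605]] None ['img', 'fov_y', 'cx', 'cy', 'R', 't', 'bgr', 'f']
top 48.406913830644804 321.56368069740813 199.94530593515307 [373. -13. 959.] [[-0.01, -1.0, -0.027], [-0.981, 0.015, -0.195], [0.195, 0.024, -0.981]] None ['img', 'fov_y', 'cx', 'cy', 'R', 't', 'bgr', 'f']
{'clock': 0.1, 'joints': array([ 1.44059211e+00,  3.85488200e-01,  6.74189784e-03, -4.13098730e-04,
       -1.19399925e+00, -2.58627860e-01]), 'joint_vel': array([ 0.00068733, -0.00051372,  0.00317698,  0.00191415,  0.00062817,
        0.00054147]), 'joint_efforts': array([-2.70989631e-04, -3.93321347e+01,  1.88927776e+01,  4.19796109e+00,
       -2.61112807e-03,  4.10695904e-06]), 'position': array([236.69314379, 577.79455581, 191.5210839 ]), 'ee_rot': array([ 9.81145449e-01, -1.93268263e-01, -1.29051071e-04,  9.84922527e-04]), 'contact_force': array([-0.44028049, -0.18459719,  0.41929537]), 'wrist_torque': array([0.0203722 , 0.07719842, 0.01170751]), 'gripper_width': 85.68432159361102} -18.700000000000003
```

View pics/top0.png

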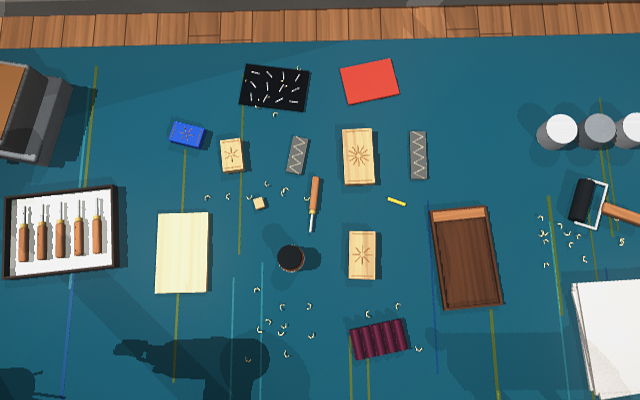

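View pics/side0.png

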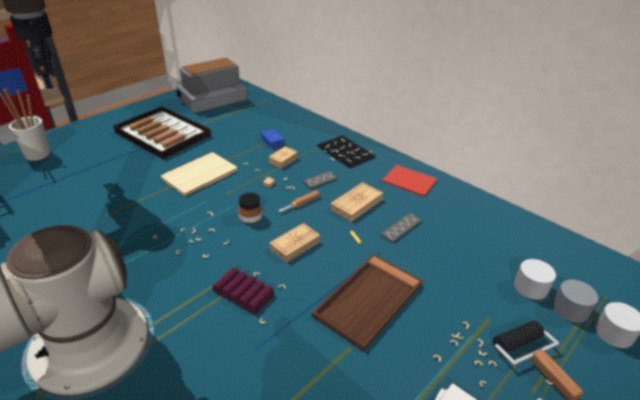

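Top view: large block (358,156), medium (362,255), small (232,155), long strip (418,155), short strip (297,155), board (183,252), tray (467,257) with the bar at its upper end, jar (290,258), gouge (314,203). Look-alikes: the blue block at (188,133) and a tiny cube at (260,203) aren't meant. The pale small block at (232,155) fits block_small. One enlarged crop will confirm this.

```bash
cat > seg.py <<'E'
from h import *
def rect(d,mask,z):
    cs,_=cv2.findContours(mask.astype(np.uint8),cv2.RETR_EXTERNAL,cv2.CHAIN_APPROX_NONE)
    c=max(cs,key=cv2.contourArea).reshape(-1,2)
    P=np.array([onz(d,u,v,z)[:2] for u,v in c],np.float32)
    (cx,cy),(w,h),a=cv2.minAreaRect(P)
    if w<h: w,h,a=h,w,a+90
    return cx,cy,w,h,((a+90)%180)-90
E
python3 - <<'E'
from seg import *
d=cam("top"); s=cam("side")
im=d["bgr"]; cv2.imwrite("pics/crop1.png",cv2.resize(im[115:315,150:515],None,fx=2.19,fy=2.19,interpolation=cv2.INTER_CUBIC))
hsv=cv2.cvtColor(im,cv2.COLOR_BGR2HSV)
fg=~((hsv[...,0]>85)&(hsv[...,0]<110)&(hsv[...,1]>110))
R={"L":(335,120,385,192,22),"M":(342,225,382,285,22),"S":(215,132,248,178,22),"sl":(405,125,432,185,8),"ss":(282,130,311,180,8),"board":(150,205,215,300,12),"tray":(425,200,510,315,14)}
for k,(a,b,c,e,z) in R.items():
    m=np.zeros(fg.shape,bool); m[b:e,a:c]=fg[b:e,a:c]
    print(k,np.round(rect(d,m,z),1), [hsv[(b+e)//2+dy,(a+c)//2+6].tolist() for dy in(-8,8)])
E
```

```text
L [655.3 -70.2 131.3  67.7   1.6] [[21, 93, 245], [19, 99, 241]]
M [441.6 -71.9 102.   56.2  -1.9] [[17, 112, 229], [18, 102, 236]]
S [662.7 207.2 103.1  51.    5.1] [[23, 85, 244], [23, 85, 244]]
sl [ 660.6 -203.1  110.5   36.8   -0.9] [[45, 8, 121], [60, 4, 119]]
ss [665.5  65.2  86.1  36.5 -11.1] [[42, 11, 121], [36, 10, 128]]
board [454.3 310.7 200.7 114.2   0.9] [[30, 35, 245], [29, 40, 245]]
tray [ 435.8 -287.7  211.2  124.     5. ] [[9, 148, 95], [10, 146, 101]]
```

View pics/crop1.png

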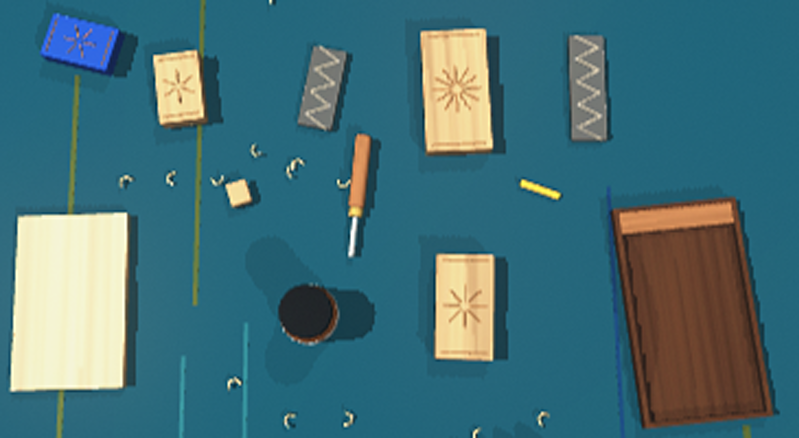

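Crop: pale block_small at (232,155) has the flower carving and the right proportions; its blue twin is left alone. Strips and the tray (bar at its far, +x end) are clear. Next I tighten the masks and check heights across the two views.

```bash
python3 - <<'E'
from seg import *
d=cam("top"); s=cam("side")
hsv=cv2.cvtColor(d["bgr"],cv2.COLOR_BGR2HSV); hs=cv2.cvtColor(s["bgr"],cv2.COLOR_BGR2HSV)
H,S,V=[hsv[...,i] for i in range(3)]
wood=(H<32)&(V>195); board=(H<40)&(V>215); grey=(S<60)&(V>70)
tr=(H<20)&(S>90)&(V>40)
R={"L":(335,120,385,192,22,wood),"M":(342,225,382,285,22,wood),"S":(215,132,248,178,22,wood),"sl":(405,125,432,185,8,grey),"ss":(282,130,311,180,8,grey),"board":(150,205,215,300,12,board),"tray":(425,200,510,315,14,tr)}
k3=np.ones((3,3),np.uint8)
for k,(a,b,c,e,z,mk) in R.items():
    m=np.zeros(H.shape,np.uint8); m[b:e,a:c]=mk[b:e,a:c]
    m=cv2.morphologyEx(cv2.morphologyEx(m,cv2.MORPH_CLOSE,k3),cv2.MORPH_OPEN,k3)
    r=rect(d,m,z); print(k,np.round(r,1))
    cx,cy=r[:2]; u=proj(d,(cx,cy,z)); us=proj(s,(cx,cy,z))
    # side-view: brightest-face mask near the predicted spot
    hh,ss,vv=[hs[...,i] for i in range(3)]
    x,y=map(int,us); w=60 if k in("board","tray") else 34
    sub=np.zeros(hh.shape,np.uint8); 
    sm={"L":(hh<32)&(vv>165),"board":(hh<40)&(vv>165)&(ss<110),"tray":(hh<20)&(ss>90)}
    q=(ss<70)&(vv>50) if k in("sl","ss") else sm.get(k,sm["L"])
    sub[y-w:y+w,x-w:x+w]=q[y-w:y+w,x-w:x+w]
    sub=cv2.morphologyEx(sub,cv2.MORPH_CLOSE,k3)
    n,lab,st,ce=cv2.connectedComponentsWithStats(sub); j=1+np.argmax(st[1:,4])
    cs,_=cv2.findContours((lab==j).astype(np.uint8),0,1); c0=max(cs,key=cv2.contourArea)
    M=cv2.moments(c0); ps=(M['m10']/M['m00'],M['m01']/M['m00'])
    print("   side pred",np.round(us,1),"found",np.round(ps,1),"tri",tri(d,u,s,ps).round(1), hs[y,x].tolist())
# jar and gouge
for nm,(u,v,z) in {"jar":(291,257,55),"gh":(316,178,8),"gt":(311,231,4),"cube":(260,203,10),"yel":(397,201,4)}.items(): print(nm,onz(d,u,v,z).round())
E
```

```text
L [657.3 -69.5 125.1  64.8   1.5]
   side pred [357.5 197.5] found [356.4 198.4] tri [656.7 -68.7  19.5] [17, 105, 219]
M [441.9 -72.   98.4  52.7  -1.3]
   side pred [295.6 238.2] found [294.2 239. ] tri [440.8 -71.1  20.1] [16, 104, 221]
S [665.1 209.3  72.2  44.6   6.9]
   side pred [283.6 153.9] found [282.6 154.2] tri [664.3 210.3  21. ] [16, 107, 221]
sl [ 661.6 -203.5  109.1   35.2   -2.8]
   side pred [401.9 226. ] found [400.7 227.4] tri [ 661.3 -202.9    4.2] [23, 24, 136]
ss [665.6  65.5  86.   35.  -11.3]
   side pred [320.4 178.7] found [311.8 189.5] tri [665.4  77.  -29.7] [23, 19, 124]
board [453.3 312.3 168.9 108.9   0.9]
   side pred [199.8 171. ] found [198.  172.2] tri [451.7 315.3   7.5] [25, 53, 244]
tray [ 435.7 -287.7  207.1  121.7    5. ]
   side pred [369.3 295.1] found [367.  300.6] tri [ 434.  -289.     1.4] [11, 133, 102]
jar [436.  73.  55.]
gh [611.  23.   8.]
gt [495.  35.   4.]
cube [557. 145.  10.]
yel [ 558. -153.    4.]
```

>>> servo_tool(deltas=[0,0,-0.104,0,0,0,0.085,0,0,-0.104,0,0,0,0.085,0,0,-0.104,0,0,0,0.085,0,0,-0.104,0,0,0,0.085,0,0,0,0.02,0.033,0.004,0.085,0,0,0,0.02,0.033,0.004,0.085,0,0,0,0.02,0.033,0.004,0.085,0,0,0,0.02,0.033,0.004,0.085,0,0,0,0.02,0.033,0.004,0.085,0,0,0,0.02,0.033,0.004,0.085,0,0,0,0.02,0.033,0.004,0.085,0,0,0,0.02,0.033,0.004,0.085,0,0,0,0.02,0.033,0.004,0.085,0,0,0,0.02,0.033,0.004,0.085,0,0,0,0.02,0.033,0.004,0.085,0,0,0,0.02,0.033,0.004,0.085,0,0,0,0.02,0.033,0.004,0.085,0,0,0,0.02,0.033,0.004,0.085,0,0,0,0.02,0.033,0.004,0.085,0,0,0,0.02,0.033,0.004,0.085])

```text
clock: 1.97
position: [571.9, 57.5, 128.5]
ee_rot: [1.0, 0.014, 0.0, -0.0]
contact_force: [0.4, 0.5, 0.1]
gripper_width: 85.2
```

```bash
cat > go.py <<'E'
import sys
from bench import sensors
import numpy as np
from scipy.spatial.transform import Rotation as Ro
def go(x,y,z,yaw,pitch=0):
    s=sensors.read_state(); q=Ro.from_quat(s["ee_rot"]); p=np.array(s["position"])
    T=Ro.from_euler("z",yaw,degrees=True)*Ro.from_euler("x",180,degrees=True)*Ro.from_euler("y",pitch,degrees=True)
    print("t",round(s["clock"],2),"pos",p.round(1),"w",round(s["gripper_width"],1),"F",np.round(s["contact_force"],1))
    d=np.array([x,y,z])-p
    print("turn now",(q.inv()*T).as_rotvec().round(3),"| shift, after turn",T.inv().apply(d).round(1),"| before turn",q.inv().apply(d).round(1))
if __name__=="__main__": go(*map(float,sys.argv[1:]))
E
python3 go.py 657.3 -69.5 60 1.5
```

```text
t 1.97 pos [571.9  57.5 128.5] w 85.2 F [0.4 0.5 0.1]
turn now [-0.    -0.     0.001] | shift, after turn [ 82.  129.2  68.5] | before turn [ 81.9 129.2  68.5]
```

>>> servo_tool(deltas=[0,0,0,0.0164,0.0258,0,0.085,0,0,0,0.0164,0.0258,0,0.085,0,0,0,0.0164,0.0258,0,0.085,0,0,0,0.0164,0.0258,0,0.085,0,0,0,0.0164,0.0258,0,0.085,0,0,0,0,0,0.022,0.085,0,0,0,0,0,0.022,0.085,0,0,0,0,0,0.022,0.085,0,0,0,0,0,0.022,0.085,0,0,0,0,0,0.018,0.085,0,0,0,0,0,0.01,0.085,0,0,0,0,0,0.008,0.085,0,0,0,0,0,0,0.02,0,0,0,0,0,0,0.02,0,0,0,0,0,0,0.02,0,0,0,0,0,0,0.02,0,0,0,0,0,0,0.02,0,0,0,0,0,0,0.02])

```text
clock: 3.47
position: [657.1, -67.4, 5.4]
ee_rot: [1.0, 0.014, 0.001, -0.0]
contact_force: [-0.1, -0.0, -0.2]
gripper_width: 19.9
```

```bash
python3 go.py 453.3 312.3 100 0.9
```

```text
t 3.47 pos [657.1 -67.4   5.4] w 19.9 F [-0.1 -0.  -0.2]
turn now [-0.    -0.001  0.012] | shift, after turn [-197.8 -382.9  -94.6] | before turn [-193.2 -385.2  -94.9]
```

```bash
python3 - <<'E'
from h import *
d=cam("top"); s=cam("side")
a=cv2.resize(d["bgr"][100:220,290:440],(500,400),interpolation=2); b=cv2.resize(s["bgr"][90:290,270:470],(400,400),interpolation=2)
cv2.imwrite("pics/c2.png",cv2.resize(np.hstack([a,b]),(800,356)))
E
```

```text
(no output)
```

View pics/c2.png

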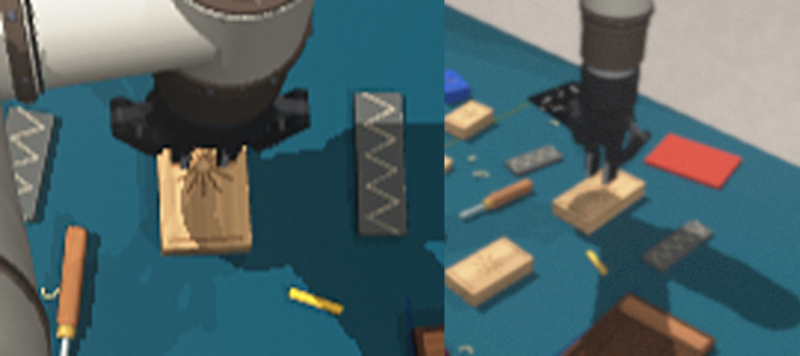

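```bash
python3 - <<'E'
from h import *
d=cam("top"); s=cam("side"); out=[]
p=sensors.read_state()["position"]; print(p)
for c in(d,s):
    u,v=proj(c,p); x0,y0=int(u)-40,int(v)-50
    im=cv2.resize(c["bgr"][y0:y0+100,x0:x0+80],None,fx=5,fy=5,interpolation=2)
    for z,col in((p[2],(0,0,255)),(22,(0,255,0)),(40,(255,0,255))):
        a,b=proj(c,(p[0],p[1],z)); cv2.circle(im,(int((a-x0+.5)*5),int((b-y0+.5)*5)),4,col,1)
    out.append(im)
cv2.imwrite("pics/c3.png",np.hstack(out))
E
```

```text
[656.68220496 -67.47840069   4.72438651]
```

View pics/c3.png

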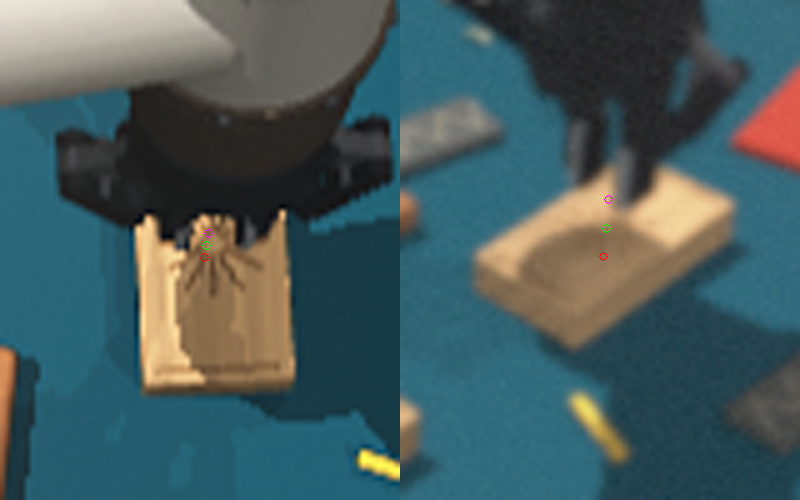

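The closed fingertips are seen at z≈40 mm in both views, although the TCP reads 5 mm. So the reported z doesn't match where the tips are (about 35 mm too low), while x and y agree. I go by vision and force: open, then step down while watching the force.

>>> servo_tool(deltas=[0,0,0,0,0,0,0.085,0,0,0,0,0,0,0.085,0,0,0,0,0,0,0.085,0,0,0,0,0,0,0.085,0,0,0,0,0,0,0.085,0,0,0,0,0.002,0.005,0.085,0,0,0,0,0,0.005,0.085,0,0,0,0,0,0.005,0.085,0,0,0,0,0,0.005,0.085,0,0,0,0,0,0,0.085])

```text
clock: 4.5
position: [655.5, -69.5, -17.3]
ee_rot: [1.0, 0.013, -0.002, 0.0]
contact_force: [-0.4, 1.0, 0.1]
gripper_width: 84.9
```

```bash
python3 - <<'E'
from h import *
d=cam("top"); s=cam("side"); out=[]
st=sensors.read_state();p=st["position"]; print(p,st["contact_force"],st["gripper_width"],st["joints"])
for c in(d,s):
    u,v=proj(c,p); x0,y0=int(u)-40,int(v)-50
    im=cv2.resize(c["bgr"][y0:y0+100,x0:x0+80],None,fx=5,fy=5,interpolation=2)
    for z,col in((0,(0,0,255)),(22,(0,255,0)),(40,(255,0,255))):
      for yy in (-42,42):
        a,b=proj(c,(p[0],p[1]+yy,z)); cv2.circle(im,(int((a-x0+.5)*5),int((b-y0+.5)*5)),4,col,1)
    out.append(im)
cv2.imwrite("pics/c4.png",np.hstack(out))
E
```

```text
[656.38425541 -69.55529157 -16.06487839] [-0.20222576 -0.3410765  -0.31857651] 85.26404227320222 [ 1.38989990e-01  6.40312414e-01 -1.28183105e-01  9.05124746e-05
 -8.03327438e-01  1.45897764e+00]
```

View pics/c4.png

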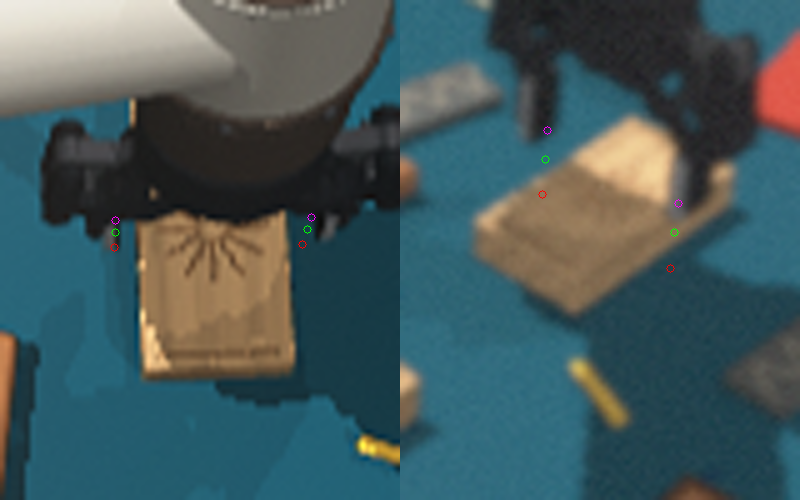

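>>> servo_tool(deltas=[0,0,0,0,0,0.005,0.085,0,0,0,0,0,0.005,0.085,0,0,0,0,0,0.004,0.085,0,0,0,0,0,0.003,0.085,0,0,0,0,0,0.003,0.085,0,0,0,0,0,0,0.02,0,0,0,0,0,0,0.02,0,0,0,0,0,0,0.02,0,0,0,0,0,0,0.02,0,0,0,0,0,0,0.02,0,0,0,0,0,0,0.02])

```text
clock: 5.52
position: [656.9, -69.4, -35.2]
ee_rot: [1.0, 0.014, 0.0, -0.0]
contact_force: [-0.1, 0.0, 1.1]
gripper_width: 64.5
```

>>> servo_tool(deltas=[0,0,0,0,0,-0.01,0.02,0,0,0,0,0,-0.025,0.02,0,0,0,0,0,-0.025,0.02,0,0,0,0,0,-0.025,0.02,0,0,0,0,0,-0.015,0.02,0,0,0.011,-0.0165,-0.0318,0,0.02,0,0,0,-0.0165,-0.0318,0,0.02,0,0,0,-0.0165,-0.0318,0,0.02,0,0,0,-0.0165,-0.0318,0,0.02,0,0,0,-0.0165,-0.0318,0,0.02,0,0,0,-0.0165,-0.0318,0,0.02,0,0,0,-0.0165,-0.0318,0,0.02,0,0,0,-0.0165,-0.0318,0,0.02,0,0,0,-0.0165,-0.0318,0,0.02,0,0,0,-0.0165,-0.0318,0,0.02,0,0,0,-0.0165,-0.0318,0,0.02,0,0,0,-0.0165,-0.0318,0,0.02])

```text
clock: 6.93
position: [451.0, 310.0, 65.2]
ee_rot: [1.0, 0.008, 0.0, -0.0]
contact_force: [-0.0, 1.0, 0.1]
gripper_width: 64.3
```

```bash
python3 go.py 453.3 312.3 -21.5 0.9
```

```text
t 6.93 pos [451.  310.   65.2] w 64.3 F [-0.   1.   0.1]
turn now [-0.    -0.     0.001] | shift, after turn [ 2.3 -2.3 86.7] | before turn [ 2.3 -2.3 86.7]
```

>>> servo_tool(deltas=[0,0,0,0.0023,-0.0023,0.02,0.02,0,0,0,0,0,0.02,0.02,0,0,0,0,0,0.02,0.02,0,0,0,0,0,0.015,0.02,0,0,0,0,0,0.006,0.02,0,0,0,0,0,0.003,0.02,0,0,0,0,0,0.002,0.02,0,0,0,0,0,0,0.02])

```text
clock: 7.6
position: [454.9, 311.3, -20.9]
ee_rot: [1.0, 0.008, 0.0, -0.0]
contact_force: [-0.1, -0.2, -0.5]
gripper_width: 64.4
```

>>> servo_tool(deltas=[0,0,0,0,0,0.001,0.02,0,0,0,0,0,0.001,0.02,0,0,0,0,0,0,0.02])

```text
clock: 7.85
position: [454.7, 311.2, -23.0]
ee_rot: [1.0, 0.008, 0.0, -0.0]
contact_force: [-0.2, 0.2, -1.8]
gripper_width: 64.3
```

>>> servo_tool(deltas=[0,0,0,0,0,0.001,0.02,0,0,0,0,0,0,0.02])

```text
clock: 8.02
position: [454.7, 311.3, -23.3]
ee_rot: [1.0, 0.008, 0.0, -0.0]
contact_force: [-1.9, -0.1, 5.1]
gripper_width: 64.2
```

>>> servo_tool(deltas=[0,0,0,0,0,0,0.085,0,0,0,0,0,0,0.085,0,0,0,0,0,0,0.085,0,0,0,0,0,0,0.085,0,0,0,0,0,-0.01,0.085,0,0,0,0,0,-0.025,0.085,0,0,0,0,0,-0.03,0.085,0,0,0.019,0,0,-0.03,0.085,0,0,0.019,0,0,0,0.085,0,0,0,0,0.035,0,0.085,0,0,0,0,0.035,0,0.085,0,0,0,0,0.035,0,0.085,0,0,0,0,0.035,0,0.085,0,0,0,0,0.035,0,0.085,0,0,0,0,0.035,0,0.085,0,0,0,0,0.035,0,0.085,0,0,0,0,0.035,0,0.085,0,0,0,0,0.035,0,0.085,0,0,0,0,0.035,0,0.085])

```text
clock: 9.6
position: [446.7, -40.5, 71.2]
ee_rot: [1.0, -0.011, 0.001, -0.0]
contact_force: [0.7, 1.2, 0.6]
gripper_width: 84.9
```

```bash
python3 go.py 441.9 -72 -35 -1.3; python3 - <<'E'
from seg import *
d=cam("top"); s=cam("side"); hsv=cv2.cvtColor(d["bgr"],cv2.COLOR_BGR2HSV);H,S,V=cv2.split(hsv)
cv2.imwrite("pics/c5.png",np.hstack([cv2.resize(d["bgr"][195:315,135:255],(480,480),interpolation=2),cv2.resize(s["bgr"][100:220,140:220],(320,480),interpolation=2)]))
E
```

```text
t 9.6 pos [446.7 -40.5  71.2] w 84.9 F [0.7 1.2 0.6]
turn now [-0.    -0.001  0.001] | shift, after turn [ -4.   31.6 106.2] | before turn [ -4.2  31.7 106.2]
```

View pics/c5.png

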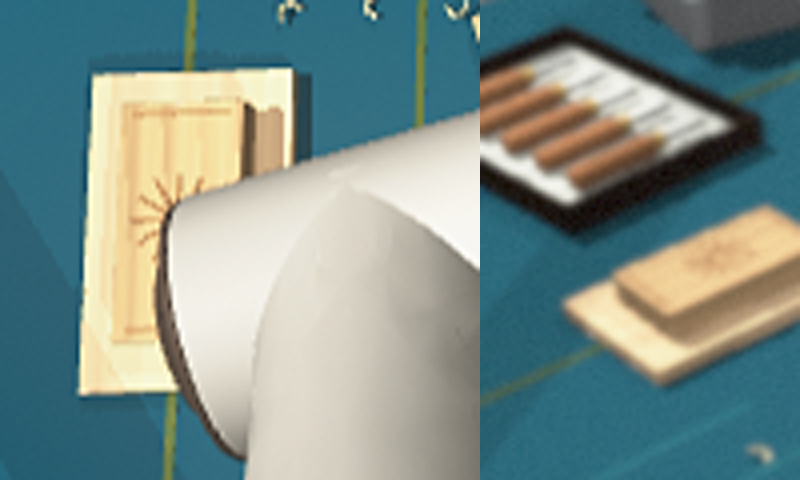

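Large block sits on the board at crop (180,215), square to it. On to the medium one.

>>> servo_tool(deltas=[0,0,0,-0.004,0.0316,0.02,0.085,0,0,0,0,0,0.025,0.085,0,0,0,0,0,0.025,0.085,0,0,0,0,0,0.02,0.085,0,0,0,0,0,0.01,0.085,0,0,0,0,0,0.005,0.085,0,0,0,0,0,0,0.02,0,0,0,0,0,0,0.02,0,0,0,0,0,0,0.02,0,0,0,0,0,0,0.02,0,0,0,0,0,0,0.02,0,0,0,0,0,0,0.02,0,0,0,0,0,0,0.02])

```text
clock: 10.78
position: [443.3, -70.0, -33.3]
ee_rot: [1.0, -0.011, 0.001, -0.0]
contact_force: [-1.9, 2.7, 6.8]
gripper_width: 54.6
```

```bash
python3 go.py 453.3 312.3 90 0.9; python3 - <<'E'
from seg import *
d=cam("top"); hsv=cv2.cvtColor(d["bgr"],cv2.COLOR_BGR2HSV);H,S,V=cv2.split(hsv)
cv2.imwrite("pics/big.png",cv2.resize(d["bgr"][195:315,135:255],(720,720),interpolation=2))
# L top colour vs board
for v in (245,250): print([ (S[v,u],V[v,u]) for u in range(152,212,2)])
E
```

```text
t 10.78 pos [443.3 -70.  -33.3] w 54.6 F [-1.9  2.7  6.8]
turn now [-0.    -0.003 -0.037] | shift, after turn [  16.  -382.1 -123.3] | before turn [   2.3 -382.5 -123. ]
[(np.uint8(152), np.uint8(121)), (np.uint8(158), np.uint8(129)), (np.uint8(93), np.uint8(124)), (np.uint8(48), np.uint8(249)), (np.uint8(48), np.uint8(246)), (np.uint8(67), np.uint8(246)), (np.uint8(93), np.uint8(241)), (np.uint8(94), np.uint8(245)), (np.uint8(103), np.uint8(235)), (np.uint8(107), np.uint8(236)), (np.uint8(122), np.uint8(229)), (np.uint8(83), np.uint8(248)), (np.uint8(123), np.uint8(204)), (np.uint8(88), np.uint8(250)), (np.uint8(79), np.uint8(250)), (np.uint8(134), np.uint8(175)), (np.uint8(75), np.uint8(249)), (np.uint8(123), np.uint8(211)), (np.uint8(108), np.uint8(234)), (np.uint8(77), np.uint8(246)), (np.uint8(84), np.uint8(246)), (np.uint8(92), np.uint8(255)), (np.uint8(107), np.uint8(93)), (np.uint8(104), np.uint8(177)), (np.uint8(96), np.uint8(204)), (np.uint8(94), np.uint8(206)), (np.uint8(96), np.uint8(202)), (np.uint8(36), np.uint8(255)), (np.uint8(64), np.uint8(87)), (np.uint8(116), np.ui
[... 252 characters left out ...]
8(243)), (np.uint8(126), np.uint8(196)), (np.uint8(123), np.uint8(209)), (np.uint8(106), np.uint8(235)), (np.uint8(105), np.uint8(237)), (np.uint8(142), np.uint8(188)), (np.uint8(87), np.uint8(248)), (np.uint8(79), np.uint8(248)), (np.uint8(120), np.uint8(215)), (np.uint8(101), np.uint8(237)), (np.uint8(108), np.uint8(236)), (np.uint8(99), np.uint8(241)), (np.uint8(100), np.uint8(236)), (np.uint8(84), np.uint8(246)), (np.uint8(102), np.uint8(248)), (np.uint8(107), np.uint8(95)), (np.uint8(98), np.uint8(206)), (np.uint8(95), np.uint8(204)), (np.uint8(95), np.uint8(205)), (np.uint8(102), np.uint8(200)), (np.uint8(24), np.uint8(255)), (np.uint8(67), np.uint8(84)), (np.uint8(114), np.uint8(78))]
```

```bash
cat > lb.py <<'E'
from seg import *
d=cam("top"); H,S,V=cv2.split(cv2.cvtColor(d["bgr"],cv2.COLOR_BGR2HSV))
m=np.zeros(H.shape,np.uint8); m[200:300,150:215]=((H<32)&(S>58)&(V>130))[200:300,150:215]
m=cv2.morphologyEx(m,cv2.MORPH_CLOSE,np.ones((3,3),np.uint8)); m=cv2.morphologyEx(m,cv2.MORPH_OPEN,np.ones((5,5),np.uint8))
n,lab,st,ce=cv2.connectedComponentsWithStats(m); j=1+np.argmax(st[1:,4]); print(st[j])
print(np.round(rect(d,lab==j,34),1))
E
python3 lb.py
```

```text
[ 155  214   53   79 3060]
[4.502e+02 3.042e+02 1.629e+02 1.070e+02 2.000e-01]
```

>>> servo_tool(deltas=[0,0,0,0,0,-0.01,0.02,0,0,0,0,0,-0.025,0.02,0,0,0,0,0,-0.03,0.02,0,0,-0.019,0,0,-0.03,0.02,0,0,-0.018,0,0,-0.03,0.02,0,0,0,0,-0.002,0,0.02])

```text
clock: 11.38
position: [446.4, -68.1, 96.4]
ee_rot: [1.0, 0.008, 0.006, -0.001]
contact_force: [1.0, 0.6, -1.3]
gripper_width: 54.2
```

```bash
python3 go.py 454.7 311.3 1 0.9;python3 lb.py
```

```text
t 11.38 pos [446.4 -68.1  96.4] w 54.2 F [ 1.   0.6 -1.3]
turn now [-0.001 -0.013  0.001] | shift, after turn [  14.3 -379.3   95.4] | before turn [  13.5 -379.1   95.9]
[ 155  214   41   79 2129]
[449.8 317.1 162.6  78.   -0.7]
```

>>> servo_tool(deltas=[0,0,0,0.0014,-0.0378,0,0.02,0,0,0,0.0014,-0.0378,0,0.02,0,0,0,0.0014,-0.0378,0,0.02,0,0,0,0.0014,-0.0378,0,0.02,0,0,0,0.0014,-0.0378,0,0.02,0,0,0,0.0014,-0.0378,0,0.02,0,0,0,0.0014,-0.0378,0,0.02,0,0,0,0.0014,-0.0378,0,0.02,0,0,0,0.0014,-0.0378,0,0.02,0,0,0,0.0014,-0.0378,0,0.02,0,0,0,0,0,0.03,0.02,0,0,0,0,0,0.03,0.02,0,0,0,0,0,0,0.02,0,0,0,0,0,0,0.02])

```text
clock: 12.6
position: [448.8, 308.0, 28.3]
ee_rot: [1.0, 0.008, -0.002, 0.003]
contact_force: [0.7, -0.1, -1.0]
gripper_width: 54.3
```

```bash
python3 go.py 455 311.2 1 0.9; python3 -c "
from h import *
d=cam('top')
for u,v in((166.75,221.75),(195.75,219.25),(163,280)): print(onz(d,u,v,34).round(1))"
```

```text
t 12.6 pos [448.8 308.   28.3] w 54.3 F [ 0.7 -0.1 -1. ]
turn now [ 0.005  0.004 -0.001] | shift, after turn [ 6.2 -3.1 27.3] | before turn [ 6.3 -3.3 27.3]
[514.6 339.2  34. ]
[519.1 277.4  34. ]
[393.1 339.9  34. ]
```

>>> servo_tool(deltas=[0,0,0,0.003,-0.0014,0,0.02,0,0,0,0.003,-0.0014,0,0.02,0,0,0,0,0,0.01,0.02,0,0,0,0,0,0.008,0.02,0,0,0,0,0,0.004,0.02,0,0,0,0,0,0.003,0.02,0,0,0,0,0,0,0.02,0,0,0,0,0,0,0.02])

```text
clock: 13.32
position: [456.2, 312.5, 5.2]
ee_rot: [1.0, 0.008, -0.0, 0.0]
contact_force: [0.0, -0.5, -1.1]
gripper_width: 54.5
```

```bash
python3 go.py 454.9 311 -1 0.9
```

```text
t 13.32 pos [456.2 312.5   5.2] w 54.5 F [ 0.  -0.5 -1.1]
turn now [ 0.001  0.    -0.   ] | shift, after turn [-1.3  1.5  6.2] | before turn [-1.3  1.5  6.2]
```

>>> servo_tool(deltas=[0,0,0,-0.001,0.0012,0.002,0.02,0,0,0,0,0,0.002,0.02,0,0,0,0,0,0.001,0.02,0,0,0,0,0,0.001,0.02,0,0,0,0,0,0,0.02,0,0,0,0,0,0,0.02])

```text
clock: 13.82
position: [455.2, 311.3, 0.8]
ee_rot: [1.0, 0.008, 0.0, 0.0]
contact_force: [-3.5, -1.0, 7.7]
gripper_width: 54.2
```

>>> servo_tool(deltas=[0,0,0,0,0,0,0.085,0,0,0,0,0,0,0.085,0,0,0,0,0,0,0.085,0,0,0,0,0,0,0.085,0,0,0,0,0,-0.01,0.085,0,0,0,0,0,-0.02,0.085,0,0,0,0,0,-0.03,0.085,0,0,-0.105,0,0,-0.01,0.085,0,0,0,0.0335,0.021,0,0.085,0,0,0,0.0335,0.021,0,0.085,0,0,0,0.0335,0.021,0,0.085,0,0,0,0.0335,0.021,0,0.085,0,0,0,0.0335,0.021,0,0.085,0,0,0,0.0335,0.021,0,0.085,0,0,0,0,0,0,0.085,0,0,0,0,0,0,0.085])

```text
clock: 15.15
position: [671.2, 208.7, 68.9]
ee_rot: [0.998, 0.058, -0.0, 0.0]
contact_force: [-0.6, -0.1, -0.4]
gripper_width: 84.7
```

```bash
python3 go.py 665.1 209.3 -34 6.9;python3 - <<'E'
from seg import *
d=cam("top"); s=cam("side")
cv2.imwrite("pics/c6.png",np.hstack([cv2.resize(d["bgr"][195:315,135:235],(500,600),interpolation=2),cv2.resize(s["bgr"][120:210,155:200],(300,600),interpolation=2)]))
for nm,X,Y,Z,w,l in(("L",455,311.2,34,66,125),("M",455,311.2,56,56,100)):
  print(nm,[np.round(proj(d,(X+a*l/2-b*w/2*.016,Y+b*w/2+a*l/2*.016,Z)),1).tolist() for a in(1,-1) for b in(1,-1)])
E
```

```text
t 15.15 pos [671.2 208.7  68.9] w 84.7 F [-0.6 -0.1 -0.4]
turn now [ 0.     0.001 -0.004] | shift, after turn [ -6.   -1.3 102.9] | before turn [ -6.   -1.3 102.9]
L [[164.0, 220.7], [194.9, 219.8], [161.4, 280.6], [193.1, 279.7]]
M [[162.2, 225.0], [189.1, 224.2], [160.0, 274.0], [187.5, 273.3]]
```

View pics/c6.png

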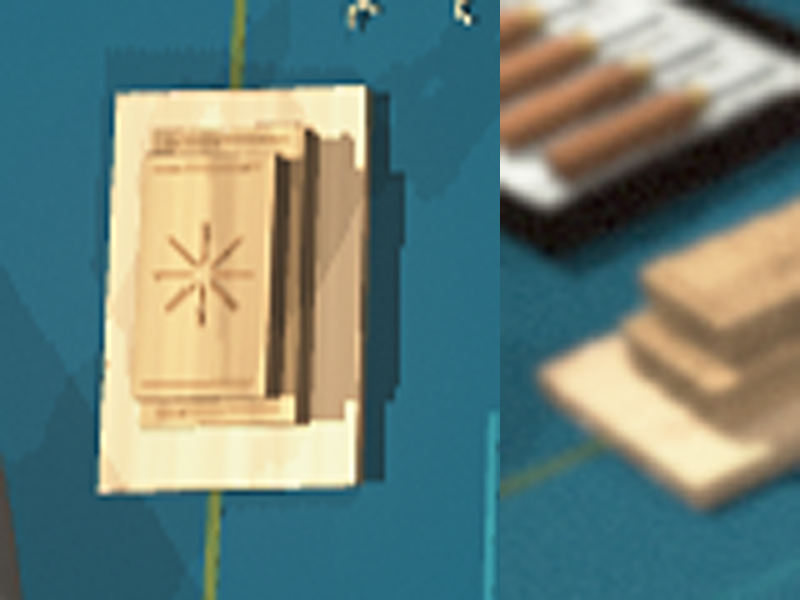

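>>> servo_tool(deltas=[0,0,0,-0.006,-0.0013,0.02,0.068,0,0,0,0,0,0.025,0.068,0,0,0,0,0,0.025,0.068,0,0,0,0,0,0.017,0.068,0,0,0,0,0,0.008,0.068,0,0,0,0,0,0.005,0.068,0,0,0,0,0,0,0.068,0,0,0,0,0,0,0.02,0,0,0,0,0,0,0.02,0,0,0,0,0,0,0.02,0,0,0,0,0,0,0.02,0,0,0,0,0,0,0.02,0,0,0,0,0,0,0.02])

```text
clock: 16.33
position: [665.1, 211.8, -28.3]
ee_rot: [0.998, 0.06, 0.002, -0.001]
contact_force: [-1.5, 1.2, 5.3]
gripper_width: 44.4
```

```bash
python3 go.py 455 311.2 90 0.9
```

```text
t 16.33 pos [665.1 211.8 -28.3] w 44.4 F [-1.5  1.2  5.3]
turn now [-0.001 -0.003  0.105] | shift, after turn [-208.5 -102.7 -118.3] | before turn [-196.2 -124.1 -118.8]
```

>>> servo_tool(deltas=[0,0,0,0,0,-0.01,0.02,0,0,0,0,0,-0.025,0.02,0,0,0,0,0,-0.03,0.02,0,0,0,0,0,-0.03,0.02,0,0,0.105,0,0,-0.025,0.02,0,0,0,-0.0295,-0.0146,0,0.02,0,0,0,-0.0295,-0.0146,0,0.02,0,0,0,-0.0295,-0.0146,0,0.02,0,0,0,-0.0295,-0.0146,0,0.02,0,0,0,-0.0295,-0.0146,0,0.02,0,0,0,-0.0295,-0.0146,0,0.02,0,0,0,-0.0295,-0.0146,0,0.02,0,0,0,0,0,0,0.02,0,0,0,0,0,0,0.02,0,0,0,0,0,0,0.02])

```text
clock: 17.58
position: [456.0, 310.2, 90.0]
ee_rot: [1.0, 0.008, 0.0, -0.0]
contact_force: [0.3, -0.1, 0.4]
gripper_width: 44.2
```

```bash
python3 go.py 455 311.2 29 0.9
```

```text
t 17.58 pos [456.  310.2  90. ] w 44.2 F [ 0.3 -0.1  0.4]
turn now [-0.    -0.001 -0.   ] | shift, after turn [-0.9 -1.  61. ] | before turn [-1. -1. 61.]
```

>>> servo_tool(deltas=[0,0,0,-0.001,-0.001,0.02,0.02,0,0,0,0,0,0.02,0.02,0,0,0,0,0,0.012,0.02,0,0,0,0,0,0.005,0.02,0,0,0,0,0,0.002,0.02,0,0,0,0,0,0,0.02,0,0,0,0,0,0,0.02])

```text
clock: 18.17
position: [455.7, 311.3, 31.2]
ee_rot: [1.0, 0.007, 0.001, -0.0]
contact_force: [-0.2, 0.5, -0.4]
gripper_width: 43.8
```

>>> servo_tool(deltas=[0,0,0,0,0,0.001,0.02,0,0,0,0,0,0.001,0.02,0,0,0,0,0,0.001,0.02,0,0,0,0,0,0,0.02])

```text
clock: 18.5
position: [454.9, 311.2, 27.7]
ee_rot: [1.0, 0.008, 0.0, -0.0]
contact_force: [-0.2, 0.0, -0.6]
gripper_width: 44.4
```

>>> servo_tool(deltas=[0,0,0,0,0,0.001,0.02,0,0,0,0,0,0,0.02])

```text
clock: 18.67
position: [454.9, 311.2, 27.7]
ee_rot: [1.0, 0.008, 0.0, -0.0]
contact_force: [-2.7, -1.5, 5.4]
gripper_width: 44.2
```

>>> servo_tool(deltas=[0,0,0,0,0,0,0.06,0,0,0,0,0,0,0.06,0,0,0,0,0,0,0.06,0,0,0,0,0,-0.01,0.06,0,0,0,0,0,-0.02,0.06,0,0,0,0,0,-0.03,0.06,0,0,0.065,0,0,-0.01,0.06,0,0,0,0.0154,0.0336,0,0.06,0,0,0,0.0154,0.0336,0,0.06,0,0,0,0.0154,0.0336,0,0.06,0,0,0,0.0154,0.0336,0,0.06,0,0,0,0.0154,0.0336,0,0.06,0,0,0,0.0154,0.0336,0,0.06,0,0,0,0.0154,0.0336,0,0.06,0,0,0,0.0154,0.0336,0,0.06,0,0,0,0.0154,0.0336,0,0.06,0,0,0,0.0154,0.0336,0,0.06,0,0,0,0.0154,0.0336,0,0.06,0,0,0,0.0154,0.0336,0,0.06])

```text
clock: 20.25
position: [619.9, -102.8, 97.3]
ee_rot: [1.0, -0.025, 0.0, 0.0]
contact_force: [0.9, 0.4, 0.4]
gripper_width: 60.1
```

>>> servo_tool(deltas=[0,0,0,0.0154,0.0336,0.01,0.06,0,0,0,0.0154,0.0336,0.01,0.06,0,0,0,0.0154,0.0336,0.01,0.06,0,0,0,0,0,0.01,0.06,0,0,0,0,0,0,0.06,0,0,0,0,0,0,0.06])

```text
clock: 20.75
position: [659.7, -203.9, 56.0]
ee_rot: [1.0, -0.025, -0.001, -0.0]
contact_force: [-0.5, 0.5, 0.9]
gripper_width: 60.0
```

```bash
python3 go.py 661.6 -203.5 -28 -2.8;python3 - <<'E'
from seg import *
d=cam("top"); s=cam("side")
cv2.imwrite("pics/c7.png",np.hstack([cv2.resize(d["bgr"][195:315,135:235],(500,600),interpolation=2),cv2.resize(s["bgr"][110:210,160:240],(300,600*300//480),interpolation=2) if 0 else cv2.resize(s["bgr"][115:205,165:210],(300,600),interpolation=2)]))
E
```

```text
t 20.75 pos [ 659.7 -203.9   56. ] w 60.0 F [-0.5  0.5  0.9]
turn now [-0.     0.002 -0.002] | shift, after turn [ 1.9 -0.5 84. ] | before turn [ 2.  -0.5 84. ]
```

View pics/c7.png

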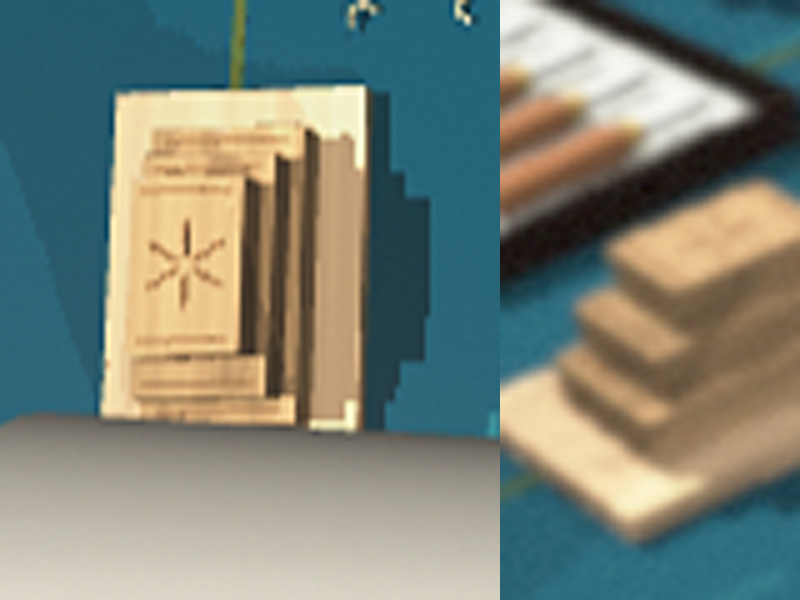

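>>> servo_tool(deltas=[0,0,0,0.002,-0.0005,0.025,0.06,0,0,0,0,0,0.025,0.06,0,0,0,0,0,0.02,0.06,0,0,0,0,0,0.009,0.06,0,0,0,0,0,0.002,0.06,0,0,0,0,0,0,0.06,0,0,0,0,0,0,0.02,0,0,0,0,0,0,0.02,0,0,0,0,0,0,0.02,0,0,0,0,0,0,0.02,0,0,0,0,0,0,0.02,0,0,0,0,0,0,0.02])

```text
clock: 21.85
position: [662.6, -203.5, -24.1]
ee_rot: [1.0, -0.025, 0.0, 0.0]
contact_force: [-0.1, -0.5, -0.6]
gripper_width: 20.2
```

Closed over the strip (20 mm opening, no force): too high. Reopen, go lower, retry.

>>> servo_tool(deltas=[0,0,0,0,0,0,0.05,0,0,0,0,0,0,0.05,0,0,0,0,0,0,0.05,0,0,0,0,0,0,0.05,0,0,0,0,0,0.003,0.05,0,0,0,0,0,0.003,0.05,0,0,0,0,0,0.001,0.05,0,0,0,0,0,0,0.05])

```text
clock: 22.52
position: [662.0, -203.4, -32.3]
ee_rot: [1.0, -0.025, -0.001, -0.0]
contact_force: [-0.7, 0.0, 0.2]
gripper_width: 49.8
```

>>> servo_tool(deltas=[0,0,0,0,0,0.001,0.05,0,0,0,0,0,0.001,0.05,0,0,0,0,0,0,0.05])

```text
clock: 22.77
position: [662.3, -203.4, -33.7]
ee_rot: [1.0, -0.025, -0.0, -0.0]
contact_force: [0.1, -0.1, -0.7]
gripper_width: 50.0
```

>>> servo_tool(deltas=[0,0,0,0,0,0,0.02,0,0,0,0,0,0,0.02,0,0,0,0,0,0,0.02,0,0,0,0,0,0,0.02,0,0,0,0,0,0,0.02])

```text
clock: 23.18
position: [662.9, -203.5, -32.9]
ee_rot: [1.0, -0.025, 0.001, 0.0]
contact_force: [-0.8, -0.4, 3.4]
gripper_width: 32.2
```

>>> servo_tool(deltas=[0,0,0,0,0,0,0.02,0,0,0,0,0,0,0.02,0,0,0,0,0,0,0.02])

```text
clock: 23.43
position: [662.9, -203.5, -32.9]
ee_rot: [1.0, -0.025, 0.001, 0.0]
contact_force: [-1.5, -0.3, 5.0]
gripper_width: 31.9
```

>>> servo_tool(deltas=[0,0,0,0,0,-0.005,0.02,0,0,0,0,0,-0.01,0.02,0,0,0,0,0,-0.015,0.02,0,0,0,0,0,-0.02,0.02,0,0,0,0,0,-0.02,0.02,0,0,0,0,0,0,0.02,0,0,0,0,0,0,0.02])

```text
clock: 24.02
position: [663.3, -203.4, 38.2]
ee_rot: [1.0, -0.025, 0.002, -0.0]
contact_force: [-1.6, 0.2, -0.3]
gripper_width: 32.2
```

```bash
python3 - <<'E'
from h import *
d=cam("top"); s=cam("side")
cv2.imwrite("pics/c8.png",np.hstack([cv2.resize(d["bgr"][90:210,360:460],(400,480),interpolation=2),cv2.resize(s["bgr"][130:250,350:450],(400,480),interpolation=2)]))
print(sensors.read_state()["gripper_width"])
# S top-face corners on the stack
for u,v in((162,230.6),(183.6,230.6),(161.6,265),(183,265.6)): print(onz(d,u,v,78).round(1))
# tray: floor/wall corners and bar edge guess
E
```

```text
32.04957749469495
[490.  331.1  78. ]
[489.4 287.2  78. ]
[421.4 327.7  78. ]
[419.7 284.9  78. ]
```

View pics/c8.png

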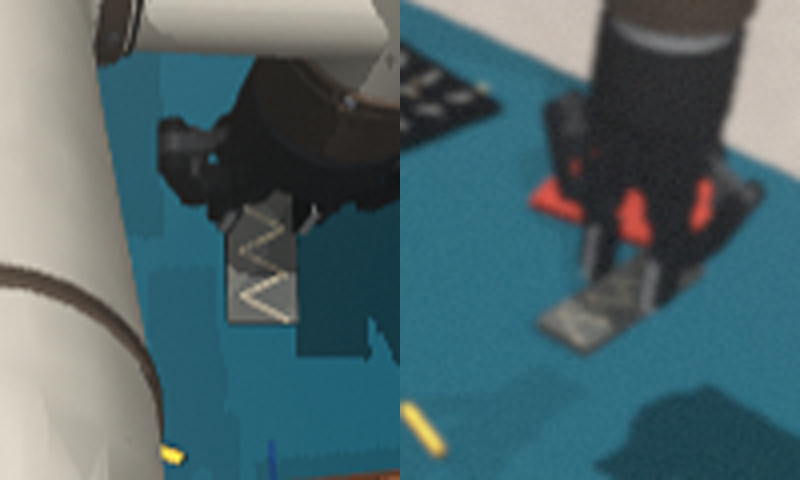

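Strip held level and square (top crop (262,260)). The stack's small block measures within about 3 mm of the intended centre. Moving to the tray.

```bash
python3 go.py 474 -285.3 -5 5; python3 go.py 474 -285.3 -5 5 4.7
```

```text
t 24.12 pos [ 661.6 -203.2   35.7] w 32.0 F [ 0.1 -0.5 -0.8]
turn now [-0.001  0.002 -0.137] | shift, after turn [-194.    65.4   40.7] | before turn [-183.2   91.4   41. ]
t 24.12 pos [ 661.6 -203.2   35.7] w 32.0 F [ 0.1 -0.5 -0.8]
turn now [ 0.005  0.084 -0.137] | shift, after turn [-196.7   65.4   24.7] | before turn [-183.2   91.4   41. ]
```

>>> servo_tool(deltas=[0,0,-0.068,0,0,0,0.02,0,0,-0.068,0,0,0,0.02,0,0,0,-0.0323,0.0109,0,0.02,0,0,0,-0.0323,0.0109,0,0.02,0,0,0,-0.0323,0.0109,0,0.02,0,0,0,-0.0323,0.0109,0,0.02,0,0,0,-0.0323,0.0109,0,0.02,0,0,0,-0.0323,0.0109,0,0.02,0,0,0,0,0,0.02,0.02,0,0,0,0,0,0.02,0.02,0,0.082,0,0,0,0,0.02,0,0,0,0,0,0,0.02,0,0,0,0,0,0,0.02,0,0,0,0,0,0,0.02])

```text
clock: 25.28
position: [475.5, -285.6, -3.3]
ee_rot: [0.998, 0.043, 0.041, -0.001]
contact_force: [-0.2, 0.6, -0.5]
gripper_width: 32.0
```

```bash
python3 go.py 474 -285.3 -23 5 4.7; python3 - <<'E'
from h import *
d=cam("top"); s=cam("side"); out=[]
ex=np.array([.9962,.0872,0]);ey=np.array([-.0872,.9962,0]);C=np.array([435.7,-288.5,0])
for c,(x0,y0) in((d,(420,195)),(s,(305,245))):
    im=cv2.resize(c["bgr"][y0:y0+120,x0:x0+100+20*(c is s)],None,fx=(4 if c is d else 3.33),fy=4,interpolation=2); k=4 if c is d else 3.33
    for x,y,z in((100,55,14),(100,-55,14),(-100,55,14),(-100,-55,14),(80,55,13),(80,-55,13),(0,0,5)):
        u,v=proj(c,C+ex*x+ey*y+[0,0,z]); cv2.circle(im,(int((u-x0+.5)*k),int((v-y0+.5)*4)),3,(0,255,0),1)
    out.append(im)
cv2.imwrite("pics/c9.png",np.hstack(out))
E
```

```text
t 25.28 pos [ 475.5 -285.6   -3.3] w 32.0 F [-0.2  0.6 -0.5]
turn now [ 0.001  0.001 -0.001] | shift, after turn [-3.1 -0.4 19.5] | before turn [-3.1 -0.4 19.5]
```

View pics/c9.png

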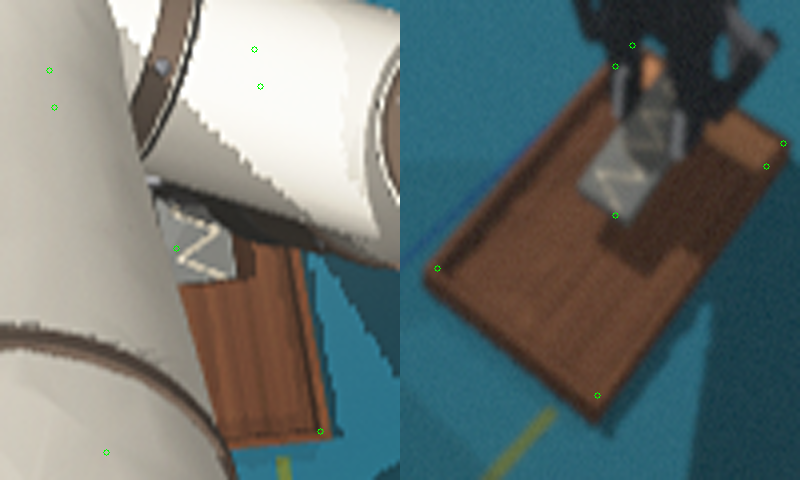

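```bash
python3 - <<'E'
from h import *
d=cam("top"); s=cam("side")
ex=np.array([.9962,.0872,0]);ey=np.array([-.0872,.9962,0]);C=np.array([435.7,-288.5,0])
T=lambda P:np.round([(P-C)@ex,(P-C)@ey,P[2]],1)
print("low -y corner", T(tri(d,(478.7,263.7),s,(373.5,300.5))), T(onz(d,478.7,263.7,28)),T(onz(s,373.5,300.5,28)),"low +y corner side",T(onz(s,(579-400)/3.33+305,185/4+245,28)))
E
```

```text
low -y corner [-18.7 -20.2  30.5] [-18.3 -21.4  28. ] [-17.2 -18.9  28. ] low +y corner side [-16.3  15.9  28. ]
```

>>> servo_tool(deltas=[0,0,0,-0.0015,-0.0015,0.008,0.02,0,0,0,0,0,0.006,0.02,0,0,0,0,0,0.002,0.02,0,0,0,0,0,0,0.02,0,0,0,0,0,0,0.02])

```text
clock: 25.9
position: [474.6, -283.8, -20.0]
ee_rot: [0.998, 0.043, 0.041, -0.002]
contact_force: [-0.6, -0.3, -0.6]
gripper_width: 31.9
```

>>> servo_tool(deltas=[0,0,0,0,0,0.001,0.02,0,0,0,0,0,0.001,0.02,0,0,0,0,0,0.001,0.02,0,0,0,0,0,0,0.02])

```text
clock: 26.23
position: [474.9, -283.8, -22.6]
ee_rot: [0.998, 0.043, 0.041, -0.002]
contact_force: [-0.3, -0.1, -0.3]
gripper_width: 31.8
```

>>> servo_tool(deltas=[0,0,0,0,0,0.001,0.02,0,0,0,0,0,0.0005,0.02,0,0,0,0,0,0,0.02])

```text
clock: 26.48
position: [475.2, -283.9, -23.3]
ee_rot: [0.998, 0.043, 0.041, -0.002]
contact_force: [-2.3, 1.4, 4.5]
gripper_width: 31.9
```

>>> servo_tool(deltas=[0,0,0,0,0,0,0.05,0,0,0,0,0,0,0.05,0,0,0,0,0,0,0.05,0,0,0,0,0,0,0.05,0,0,0,0,0,-0.01,0.05,0,0,0,0,0,-0.02,0.05,0,0,0,0,0,-0.03,0.05,0,-0.082,0,0,0,-0.02,0.05,0,0,0,0,0,-0.02,0.05])

```text
clock: 27.23
position: [470.4, -285.0, 78.3]
ee_rot: [0.999, 0.044, 0.0, 0.001]
contact_force: [1.3, 0.1, -0.4]
gripper_width: 49.6
```

```bash
python3 go.py 665.6 65.5 60 -11.3
```

```text
t 27.23 pos [ 470.4 -285.    78.3] w 49.6 F [ 1.3  0.1 -0.4]
turn now [ 0.003 -0.001  0.285] | shift, after turn [ 122.8 -382.    18.3] | before turn [ 225.2 -332.1   17.4]
```

>>> servo_tool(deltas=[0,0,0.095,0,0,0,0.055,0,0,0.095,0,0,0,0.055,0,0,0.095,0,0,0,0.055,0,0,0,0.0102,-0.0318,0.001,0.055,0,0,0,0.0102,-0.0318,0.001,0.055,0,0,0,0.0102,-0.0318,0.001,0.055,0,0,0,0.0102,-0.0318,0.001,0.055,0,0,0,0.0102,-0.0318,0.001,0.055,0,0,0,0.0102,-0.0318,0.001,0.055,0,0,0,0.0102,-0.0318,0.001,0.055,0,0,0,0.0102,-0.0318,0.001,0.055,0,0,0,0.0102,-0.0318,0.001,0.055,0,0,0,0.0102,-0.0318,0.001,0.055,0,0,0,0.0102,-0.0318,0.001,0.055,0,0,0,0.0102,-0.0318,0.001,0.055,0,0,0,0,0,0,0.055,0,0,0,0,0,0,0.055,0,0,0,0,0,0,0.055])

```text
clock: 28.73
position: [663.3, 65.4, 63.8]
ee_rot: [0.995, -0.099, -0.0, 0.0]
contact_force: [0.0, -0.4, 0.0]
gripper_width: 54.7
```

```bash
python3 go.py 665.6 65.5 -34 -11.3; python3 - <<'E'
from h import *
d=cam("top"); s=cam("side"); out=[]
ex=np.array([.9962,.0872,0]);ey=np.array([-.0872,.9962,0]);C=np.array([435.7,-288.5,0])
for c,(x0,y0) in((d,(420,195)),(s,(305,245))):
    k=4 if c is d else 3.33
    im=cv2.resize(c["bgr"][y0:y0+120,x0:x0+100+20*(c is s)],None,fx=k,fy=4,interpolation=2)
    for x,y,z in((80,55,13),(80,-55,13),(-18,18,13),(-18,-18,13),(92,18,22),(92,-18,22)):
        u,v=proj(c,C+ex*x+ey*y+[0,0,z]); cv2.circle(im,(int((u-x0+.5)*k),int((v-y0+.5)*4)),3,(0,255,0),1)
    out.append(im)
cv2.imwrite("pics/c10.png",np.hstack(out))
E
```

```text
t 28.73 pos [663.3  65.4  63.8] w 54.7 F [ 0.  -0.4  0. ]
turn now [ 0.     0.001 -0.001] | shift, after turn [ 2.2 -0.6 97.8] | before turn [ 2.3 -0.6 97.8]
```

View pics/c10.png

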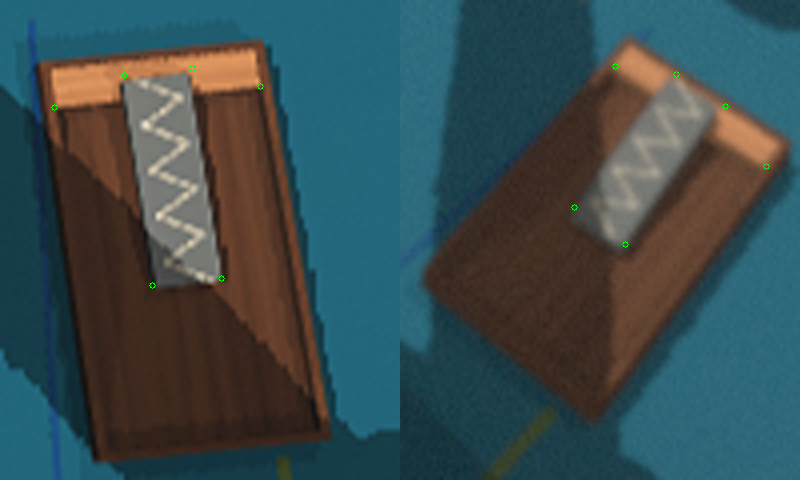

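Long strip lies as planned: low end at tray x≈−18, top end about 11 mm onto the bar, centred. Now the short one.

>>> servo_tool(deltas=[0,0,0,0.0022,-0.0006,0.025,0.055,0,0,0,0,0,0.025,0.055,0,0,0,0,0,0.025,0.055,0,0,0,0,0,0.012,0.055,0,0,0,0,0,0.006,0.055,0,0,0,0,0,0.003,0.055,0,0,0,0,0,0,0.055,0,0,0,0,0,0,0.055])

```text
clock: 29.5
position: [667.2, 65.8, -30.8]
ee_rot: [0.995, -0.099, 0.001, -0.0]
contact_force: [0.2, -0.0, 0.0]
gripper_width: 54.8
```

>>> servo_tool(deltas=[0,0,0,-0.001,0,0.002,0.055,0,0,0,0,0,0.001,0.055,0,0,0,0,0,0,0.055,0,0,0,0,0,0,0.02,0,0,0,0,0,0,0.02,0,0,0,0,0,0,0.02,0,0,0,0,0,0,0.02,0,0,0,0,0,0,0.02,0,0,0,0,0,0,0.02,0,0,0,0,0,0,0.02])

```text
clock: 30.33
position: [665.7, 66.1, -34.5]
ee_rot: [0.995, -0.099, 0.001, -0.0]
contact_force: [-0.4, 1.0, 5.5]
gripper_width: 33.5
```

>>> servo_tool(deltas=[0,0,0,0,0,-0.005,0.02,0,0,0,0,0,-0.01,0.02,0,0,0,0,0,-0.02,0.02,0,0,0,0,0,-0.025,0.02,0,0,0,0,0,-0.025,0.02,0,0,0,0,0,-0.02,0.02,0,0,0,0,0,0,0.02,0,0,0,0,0,0,0.02])

```text
clock: 31.0
position: [665.9, 66.2, 71.6]
ee_rot: [0.995, -0.099, 0.001, -0.001]
contact_force: [-0.7, 0.6, -0.1]
gripper_width: 33.1
```

```bash
python3 go.py 408.5 -289.8 0 5
```

```text
t 31.0 pos [665.9  66.2  71.6] w 33.1 F [-0.7  0.6 -0.1]
turn now [-0.001 -0.003 -0.286] | shift, after turn [-287.5  332.2   71.6] | before turn [-182.2  400.    70.3]
```

>>> servo_tool(deltas=[0,0,-0.095,0,0,0,0.02,0,0,-0.095,0,0,0,0.02,0,0,-0.095,0,0,0,0.02,0,0,0,-0.024,0.0277,0,0.02,0,0,0,-0.024,0.0277,0,0.02,0,0,0,-0.024,0.0277,0,0.02,0,0,0,-0.024,0.0277,0,0.02,0,0,0,-0.024,0.0277,0,0.02,0,0,0,-0.024,0.0277,0,0.02,0,0,0,-0.024,0.0277,0,0.02,0,0,0,-0.024,0.0277,0,0.02,0,0,0,-0.024,0.0277,0,0.02,0,0,0,-0.024,0.0277,0,0.02,0,0,0,-0.024,0.0277,0,0.02,0,0,0,-0.024,0.0277,0,0.02,0,0,0,0,0,0.024,0.02,0,0,0,0,0,0.024,0.02,0,0,0,0,0,0.016,0.02,0,0.072,0,0,0,0,0.02,0,0.072,0,0,0,0,0.02])

```text
clock: 32.67
position: [405.4, -289.3, 3.1]
ee_rot: [0.997, 0.043, 0.071, -0.004]
contact_force: [-0.3, 0.7, -0.1]
gripper_width: 32.9
```

>>> servo_tool(deltas=[0,0,0,0,0,0,0.02,0,0,0,0,0,0,0.02,0,0,0,0,0,0,0.02])

```text
clock: 32.92
position: [407.0, -290.2, 5.6]
ee_rot: [0.997, 0.043, 0.071, -0.003]
contact_force: [0.0, 0.2, -0.3]
gripper_width: 33.0
```

```bash
python3 go.py 408.5 -289.8 0 5 8.3; python3 - <<'E'
from h import *
d=cam("top"); s=cam("side"); out=[]
ex=np.array([.9962,.0872,0]);ey=np.array([-.0872,.9962,0]);C=np.array([435.7,-288.5,0])
for c,(x0,y0) in((d,(420,195)),(s,(305,245))):
    k=4 if c is d else 3.33
    im=cv2.resize(c["bgr"][y0:y0+120,x0:x0+100+20*(c is s)],None,fx=k,fy=4,interpolation=2)
    for x,y,z in((-75,18,36),(-75,-18,36),(8,18,46),(8,-18,46)):
        u,v=proj(c,C+ex*x+ey*y+[0,0,z]); cv2.circle(im,(int((u-x0+.5)*k),int((v-y0+.5)*4)),3,(0,255,0),1)
    out.append(im)
cv2.imwrite("pics/c11.png",np.hstack(out))
E
```

```text
t 32.92 pos [ 407.  -290.2    5.6] w 33.0 F [ 0.   0.2 -0.3]
turn now [ 0.     0.002 -0.001] | shift, after turn [ 0.7 -0.3  5.7] | before turn [ 0.7 -0.3  5.7]
```

View pics/c11.png

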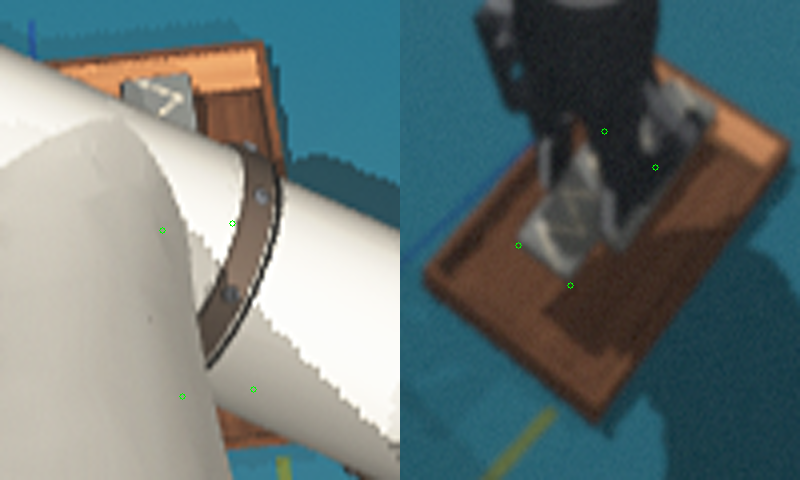

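>>> servo_tool(deltas=[0,0,0,-0.0015,0,0.01,0.02,0,0,0,-0.0015,0,0.008,0.02,0,0,0,-0.0005,0,0.005,0.02,0,0,0,0,0,0.002,0.02,0,0,0,0,0,0,0.02,0,0,0,0,0,0,0.02])

```text
clock: 33.52
position: [407.0, -290.0, -19.8]
ee_rot: [0.996, 0.043, 0.072, -0.003]
contact_force: [-0.7, 0.1, -0.1]
gripper_width: 32.9
```

>>> servo_tool(deltas=[0,0,0,0,0,0.001,0.02,0,0,0,0,0,0.001,0.02,0,0,0,0,0,0,0.02])

```text
clock: 33.77
position: [407.3, -290.0, -21.5]
ee_rot: [0.996, 0.043, 0.072, -0.003]
contact_force: [0.9, -0.3, -0.5]
gripper_width: 33.1
```

>>> servo_tool(deltas=[0,0,0,0,0,0.001,0.02,0,0,0,0,0,0.001,0.02,0,0,0,0,0,0,0.02])

```text
clock: 34.02
position: [407.7, -290.0, -23.2]
ee_rot: [0.996, 0.043, 0.072, -0.003]
contact_force: [-1.0, -0.1, 2.6]
gripper_width: 32.4
```

>>> servo_tool(deltas=[0,0,0,0,0,0,0.05,0,0,0,0,0,0,0.05,0,0,0,0,0,0,0.05,0,0,0,0,0,0,0.05,0,0,0,0,0,-0.01,0.05,0,0,0,0,0,-0.02,0.05,0,0,0,0,0,-0.03,0.05,0,-0.072,0,0,0,-0.03,0.05,0,-0.072,0,0,0,-0.02,0.05,0,0,0,0.024,-0.0277,0,0.05,0,0,0,0.024,-0.0277,0,0.05,0,0,0,0.024,-0.0277,0,0.05,0,0,0,0.024,-0.0277,0,0.05,0,0,0,0.024,-0.0277,0,0.05,0,0,0,0.024,-0.0277,0,0.05,0,0,0,0.024,-0.0277,0,0.05,0,0,0,0.024,-0.0277,0,0.05,0,0,0,0.024,-0.0277,0,0.05,0,0,0,0.024,-0.0277,0,0.05,0,0,0,0,0,0,0.05])

```text
clock: 35.68
position: [612.6, 10.0, 86.2]
ee_rot: [0.999, 0.046, 0.002, -0.0]
contact_force: [0.8, 0.1, 1.2]
gripper_width: 50.0
```

```bash
python3 - <<'E'
from h import *
d=cam("top","end_top.png"); s=cam("side"); out=[]
ex=np.array([.9962,.0872,0]);ey=np.array([-.0872,.9962,0]);C=np.array([435.7,-288.5,0])
for c,(x0,y0) in((d,(420,195)),(s,(305,245))):
    k=4 if c is d else 3.33
    im=cv2.resize(c["bgr"][y0:y0+120,x0:x0+100+20*(c is s)],None,fx=k,fy=4,interpolation=2)
    for x,y,z in((-75,18,13),(-75,-18,13),(8,18,25),(8,-18,25)):
        u,v=proj(c,C+ex*x+ey*y+[0,0,z]); cv2.circle(im,(int((u-x0+.5)*k),int((v-y0+.5)*4)),3,(0,255,0),1)
    out.append(im)
cv2.imwrite("pics/c12.png",np.hstack(out)); cv2.imwrite("pics/c13.png",cv2.resize(d["bgr"][100:320,130:350],(600,600),interpolation=2))
E
```

```text
(no output)
```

View pics/c12.png

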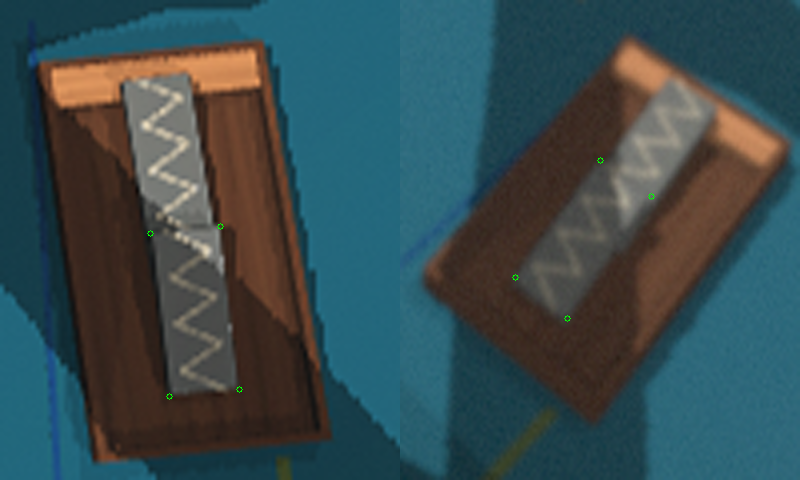

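View pics/c13.png

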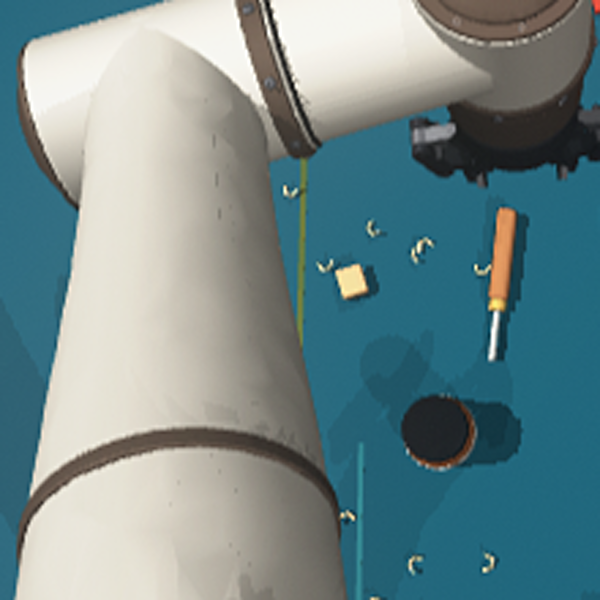

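Strips lie as planned: the short one's low end is at (170–237,392), its top end overlapping the long one near (185,230). Jar and gouge are unmoved. I move the arm aside for a last look at the stack.

>>> servo_tool(deltas=[0,0,0,0.0127,-0.0322,0,0.05,0,0,0,0.0127,-0.0322,0,0.05,0,0,0,0.0127,-0.0322,0,0.05,0,0,0,0.0127,-0.0322,0,0.05,0,0,0,0.0127,-0.0322,0,0.05,0,0,0,0.0127,-0.0322,0,0.05,0,0,0,0,0,0,0.05,0,0,0,0,0,0,0.05])

```text
clock: 36.45
position: [667.2, 204.8, 85.3]
ee_rot: [0.999, 0.044, -0.0, 0.0]
contact_force: [-1.0, -0.3, -0.5]
gripper_width: 50.2
```

```bash
python3 - <<'E'
from h import *
d=cam("top"); s=cam("side"); out=[]
a=np.radians(.9);ex=np.array([np.cos(a),np.sin(a),0]);ey=np.array([-np.sin(a),np.cos(a),0]);C=np.array([455,311.2,0])
for c,(x0,y0,w,h,k) in((d,(145,200,75,105,5.3)),(s,(145,110,100,105,4))):
    im=cv2.resize(c["bgr"][y0:y0+h,x0:x0+w],(400,556),interpolation=2); kx=400/w;ky=556/h
    for l,b,z,col in((125,66,34,(0,0,255)),(100,56,56,(0,255,0)),(72,46,78,(255,0,0))):
        P=[proj(c,C+ex*i*l/2+ey*j*b/2+[0,0,z]) for i,j in((1,1),(1,-1),(-1,-1),(-1,1))]
        for u,v in P: cv2.circle(im,(int((u-x0+.5)*kx),int((v-y0+.5)*ky)),3,col,1)
    out.append(im)
cv2.imwrite("pics/c14.png",np.hstack(out))
E
```

```text
(no output)
```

View pics/c14.png

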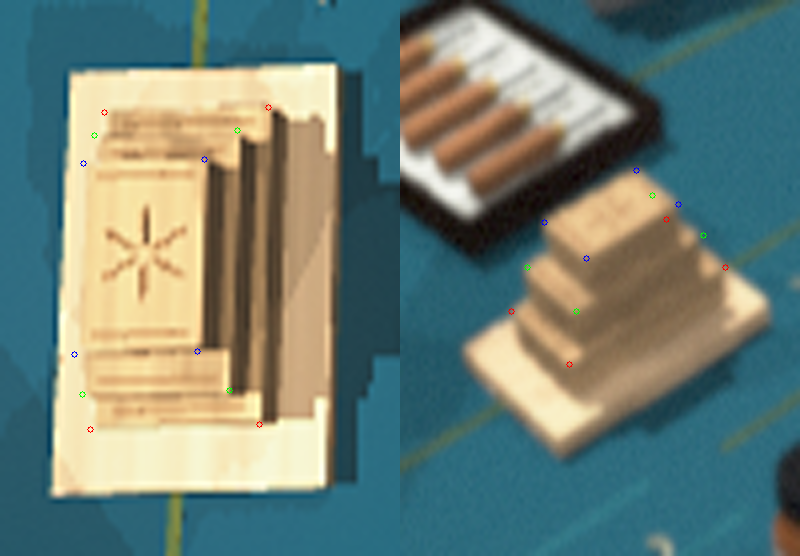

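```bash
python3 -c "
from bench import workorder; print(workorder.job_done())"
```

```text
the job is handed in; nothing more can be done
None
```

The job is done and handed in at about 36.5 s, well under the 122 s limit. No verdict is reported.

- **Stack:** The large, medium and small blocks are flat on the board in that order. The last pictures put them about 1 mm off each other, long sides parallel. The stack sits up to about 2–3 mm off the board's centre.
- **Strips:** The long strip rests about 11 mm on the cross-bar, with its low end on the tray floor. The short strip is propped on that low end, covering it by about 27–28 mm of its 84 mm, with its other end on the floor. Both lie along the tray's middle.
- **Left alone:** The ink jar and gouge were where they started in the last top view. I did not touch the blue block.

**What disagreed or went wrong:**
- **Tool height:** The reported z was roughly 35 mm lower than the fingertips seen in both cameras. I went by the images, contact force and relative heights instead.
- **Missed grasps:** Because of that, the first closing on the large block and the first on the long strip shut above them. Neither was seen to move, and both second tries held.
- **Camera heights:** Two-view heights came out 1–5 mm below the stated ones for most things. For the short strip that check failed (a wrong match), so I relied on contact instead. For the tray it read 13 mm low.
- **Stack mask:** The automatic check of the block outline on the board also failed, so the stack was judged from enlarged crops.

The highest contact force I read was about 8 N, at the ends of moves.

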